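# Tighten the wing knob of a slicing guide with a fingertip

### The arm

A 7-joint arm with a two-finger parallel gripper is mounted at the origin on a cart in front of the work surface, level with it; the furniture and walls round the work are solid. World frame = base frame: x ahead of the robot, y to its left, z up, the work surface at z = 0. Lengths are in m, angles in rad, forces in N, time in s.
With the tool pointing down it reaches from about 0.425 to 0.825 m from the base axis. Payload 3.6 kg.
Tool frame: the origin (TCP) lies midway between the tips of the shut fingers; the grasp point (between the pads) lies 19 mm behind it; z points along the fingers, y is the line along which they close (so a half turn about z gives the same grasp; the last joint's range is limited). The gripper opens to 85 mm and grips with 20 to 120 N. Pads are 22 mm wide; open, the fingers measure 114 mm over their backs; the gripper's body (76 mm by 85 mm) begins 54 mm behind the grasp point. The pads swing forward as they close: fully open they stand 13 mm farther back than shut.
Start: joints at [1.304, 0.615, -0.013, 1.423, 0.008, 1.103, -0.04], TCP at [0.155, -0.631, 0.231] pointing down, gripper open.
Joint ranges: [-3.12, 3.12], [-0.3, 2.06], [-1.34, 1.32], [0.26, 2.42], [-1.36, 4.5], [0.01, 1.98], [-2.84, 2.84]. Speed limits (rad/s): [2.79, 2.79, 3.14, 3.14, 3.14, 3.14, 3.14].

### API

Orientations are given as [roll, pitch, yaw] about the fixed x, y, z axes, in that order (R = Rz(yaw) Ry(pitch) Rx(roll)).
In Python, from station import status, grab_frame, camera_model, bot gives the robot as it stands. The module is installed in compiled form; this text tells all that it offers.
- The arm moves only by the tool play_rows, never from a script. Its argument "commands" is a list that holds one entry, the list of rows, each a list of 7 numbers: the shift along the tool's x, y, z in cm, then the turn, a rotation vector about the tool's x, y, z in degrees, then the closure, from -1 (fully open) to 1 (shut). A call has 1 to 12 rows; each row shifts and turns the commanded pose from where the row before left it, along the tool's axes as they then stand; what a row does not reach is not made up. A row lasts 1/10 s, in which the tool goes at most 50 mm and 8.59 degrees, less where a joint would pass 70% of its speed; a pose out of reach is approached as far as the arm can. A call is refused whole if a number of a shift passes 5 or a number of a turn 8.59, either way. A call with a gripper value outside its range is refused whole. The fingers move at their own pace and stop on an object; "grip_force" is the grip in N (left out, the last holds). Time passes only in rows, so rows that do not move let the fingers close. It gives the time, the measured TCP pose, the force, the opening and the grip force at its end, in the units of the state.
- status.observe(): the state, without advancing time (a new reading comes with each control period).
- grab_frame(name): name is "scene" or "top"; returns (picture, depth): 480x640x3 uint8, red, green, blue; 480x640 float32, m along the optical axis (not along the pixel's ray), 0 where there is no reading.
- camera_model(name): a dict with "fx", "fy", "cx", "cy" (pixels), "D" ([k1, k2, p1, p2, k3] as OpenCV has them; the pictures are not rectified), "rvec" (rotation vector, rad) and "tvec" (3), from world to camera coordinates, as OpenCV has them. Camera axes: x right, y down, z forward; pixel columns grow to the right and rows downward; lengths in m; the calibration is good to about 2 mm. A picture is of the moment at which its call begins. camera_model takes no time and is no camera call.
- bot.close_job(): hands the job in; it is judged then, once.
The state is a dict: "clock": time; "q": joint angles; "qd": joint speeds; "effort": joint torques, N m; "eef_pos": TCP position; "eef_rot": TCP orientation; "force": force on the tool from outside, world axes, zero at the start; "torque": the same for the moment, N m; "gripper_width": finger opening in m; "grasp_force": force on a finger pad.
Only numpy, scipy, OpenCV 4.12 (cv2) and the standard library are available. Lean on these libraries where they do the work, as an engineer would, in place of code of your own. Each camera call takes 0.05 s, during which the arm holds its last target. There are 200 camera calls.

### The job

The stop of the wooden slicing guide is loose. Tighten its red wing knob fully, until it will turn no further, by nudging its wings round clockwise (seen from above) stroke by stroke with a fingertip; do not pinch or grip the knob. Leave the guide standing where it is, neither lifted nor shoved along, leave the things around it alone, and move clear at the end.

Things in the scene. Friction and masses are not known exactly. Their poses are not given: they have to be found in the camera images.
- guide: the loose, heavy (about 2.2 kg) wooden slicing guide, a board 210 x 120 x 18 mm on the worktop. Origin on its underside right below the knob's upright axis; x points along the board away from the knob end (board from x = -60 to +150 mm, y = -60 to +60), z up. Aluminium bracket foot under the knob: top at z = 23 mm. Steel knife posts at x = 113 to 133 mm, y = +-53, top at z = 66 mm.
- stop_plate (a point): middle of the top edge of the guide's upright aluminium stop plate, 60 mm above the worktop. The plate is 5 mm thick and 90 mm wide across the board, at x = 41 to 46 mm of the guide, just beyond the sweep of the wings: a finger has little room between knob axis and plate, but free room on the other three sides. Same axes as the guide.
- knob_center (a point): centre of the red two-winged knob, on its upright axis, 40 mm above the guide's underside, half-way up the wings. The two wings lie along this point's +x and -x axes and turn with the knob; z is up. Wings: 68 mm tip to tip, 8.4 mm thick, from 27 to 54 mm above the worktop, with upright flat sides; hub 19 mm in diameter.
- wing_knob (a joint): turn of the knob in rad: grows as it turns clockwise seen from above. At 0 the point's x axis lies along the guide's x axis. It starts between 0.8 and 2.3 and is fully tight at 7.0, where a hard stop ends the turn. A steady friction of 0.05 N m (about 2 N at the wings) holds it wherever it is left; it does not rise or sink.
- knob_push_sides: the two wing sides that a fingertip pushes to turn the knob clockwise (the trailing sides: y > 0 of the wing at +x, y < 0 of the wing at -x). Origin on the knob's axis at the knob's foot, 25.5 mm above the worktop; turns with the knob.
- knob_front_sides: the two opposite (leading) sides of the wings. Same origin and axes as knob_push_sides. Touching both kinds of side at once with more than 2 N counts as pinching.
- green_jar: bystander: glass jar with a yellow lid, 66 mm in diameter, 90 mm tall, origin at its underside; to be left alone
- garlic: bystander: garlic bulb, 61 x 60 x 59 mm, origin at its underside; to be left alone
- spice_jar: bystander: small spice jar with a red cap, 45 mm in diameter, 106 mm tall, origin at its underside; to be left alone
- small_tin: bystander: green food tin with a gold lid, 57 mm in diameter, 72 mm tall, origin at its underside; to be left alone

How it is judged:
At the end, for the whole second after the job is handed in: The knob is fully tight (joint at least 6.85 of 7.0 rad), the guide lies flat and still within 30 mm of where it stood, and the four bystanders stand upright (within 0.15 rad) within 20 mm of where they stood (value of joint wing_knob above 6.85 rad and distance of guide from where it was at the start of the episode below 0.03 m and angle between guide's own z axis and vertical below 0.03 rad and linear speed of guide below 0.01 m/s and distance of each of green_jar, garlic, spice_jar, small_tin from where it was at the start of the episode below 0.02 m and angle between each of green_jar, garlic, spice_jar, small_tin's own z axis and vertical below 0.15 rad); the robot touches nothing.
It fails at once if the knob is pinched or gripped: fingers on a push side and a front side at once, over 2 N each (contact force between the fingers and knob_push_sides above 2 N and contact force between the fingers and knob_front_sides above 2 N).
It fails at once if the guide is lifted, tipped or shoved more than 30 mm along (distance of guide from where it was at the start of the episode above 0.03 m or height (world z) of guide above 0.008 m or angle between guide's own z axis and vertical above 0.08 rad).
It fails at once if a bystander is moved more than 20 mm (distance of any of green_jar, garlic, spice_jar, small_tin from where it was at the start of the episode above 0.02 m).
It also fails if it takes over 58 s, if anything falls off the work surface, if the arm or the gripper's body presses on something with over 40 N, if the wrist force passes 120 N, or if a joint passes its speed limit or range.

## Working session

There is one attempt and no reset: what is moved stays moved. The work goes in short steps, Python scripts to look and compute and a tool call to move; the robot and the scene stay as the last step left them, time stands still between calls to the robot, and variables do not carry over. Pictures are saved under pics/ and viewed, at most 10 in all, crops included, and the job is handed in when it is done.

Besides the shell and the picture viewer there is one more tool, called after "Emit:" as name(argument=value, ...), one argument or row to a line, values as JSON. play_rows: Moves the arm, as the interface text tells. Its arguments: {"type":"object","properties":{"commands":{"type":"array"},"grip_force":{"type":"number"}},"required":["commands"]}

```bash
mkdir -p pics; python3 - <<'E'
from station import status, grab_frame, camera_model
import cv2,numpy as np
print(status.observe())
for n in("scene","top"):
    p,d=grab_frame(n);cv2.imwrite(f"pics/{n}0.png",p[:,:,::-1]);np.save(f"pics/{n}0.npy",d);np.save(f"pics/{n}0p.npy",p);print(n,camera_model(n))
E
```

```text
{'clock': 0.0, 'q': array([ 1.30351471,  0.61590914, -0.01260915,  1.42492398,  0.00808645,
        1.10337354, -0.04037495]), 'qd': array([ 0.00012169,  0.00067881,  0.00047394,  0.00093205,  0.00140501,
       -0.00014556,  0.0008214 ]), 'effort': array([-2.13587816e-05, -4.69209731e+01,  2.59100916e-01, -1.71033204e+01,
        9.93927126e-03,  9.57396172e-03,  8.77947571e-06]), 'eef_pos': array([ 0.15482568, -0.63050074,  0.23013638]), 'eef_rot': array([-3.13902868e+00,  2.89857024e-05,  2.40861394e-01]), 'force': array([ 0.5955689 , -0.15530543, -0.06080826]), 'torque': array([ 0.04617009, -0.02339691, -0.03505618]), 'grasp_force': 0.0, 'gripper_width': 0.08538912372719314}
scene {'fx': 582.0546719714758, 'fy': 582.0546719714758, 'cx': 320.6172434638901, 'cy': 232.21249836840155, 'D': array([-0.15332009,  0.        ,  0.        ,  0.        ,  0.        ]), 'rvec': array([ 2.15934493, -1.3109128 ,  0.48067375]), 'tvec': array([-0.07686972,  0.46364712,  0.72012726])}
top {'fx': 522.4748019647853, 'fy': 522.4748019647853, 'cx': 324.1506176307381, 'cy': 235.71545960257563, 'D': array([-0.12334275,  0.        ,  0.        ,  0.        ,  0.        ]), 'rvec': array([ 2.18296604, -2.15889174,  0.10153736]), 'tvec': array([0.17609538, 0.53238615, 0.97614326])}
```

View pics/scene0.png

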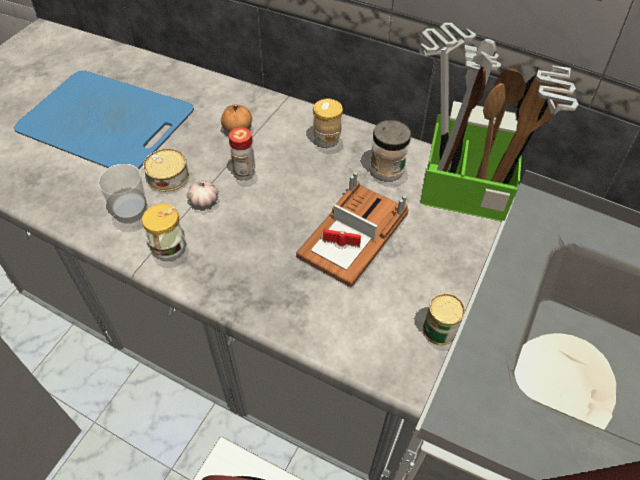

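View pics/top0.png

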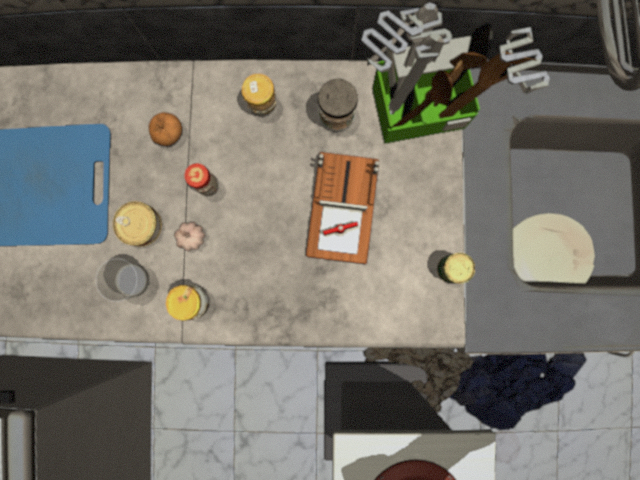

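The scene view shows the knob at (341,239) with the guide around it. The top view shows the knob at (340,228), the stop plate at (342,203) above it, and the tin at (458,268). The robot base is at the bottom near (430,470). Next I'll measure these positions.

```bash
cat > h.py <<'E'
import cv2,numpy as np
from station import camera_model
from scipy.spatial.transform import Rotation as Ro
def world(n,p,d):
    m=camera_model(n);K=np.array([[m['fx'],0,m['cx']],[0,m['fy'],m['cy']],[0,0,1]])
    v,u=np.mgrid[:480,:640];px=np.stack([u,v],-1).reshape(-1,1,2).astype(float)
    r=cv2.undistortPoints(px,K,m['D']).reshape(480,640,2)
    c=np.dstack([r,np.ones((480,640))])*d[...,None]
    R=cv2.Rodrigues(m['rvec'])[0]
    return (c-m['tvec'])@R
def knob(n,p,d,box,zmin=.044):
    W=world(n,p,d);p=p.astype(int)
    red=(p[...,0]>110)&(p[...,1]<60)&(p[...,2]<60)&(d>0)
    x0,x1,y0,y1=box;k=np.zeros_like(red);k[y0:y1,x0:x1]=1
    P=W[red&k];T=P[(P[:,2]>zmin)&(P[:,2]<.075)]
    return W,P,T
E
python3 - <<'E'
from h import *
for n,b in(("scene",(315,370,220,260)),("top",(315,365,210,245))):
    p=np.load(f"pics/{n}0p.npy");d=np.load(f"pics/{n}0.npy")
    W,P,T=knob(n,p,d,b)
    print(n,len(P),len(T),P.min(0),P.max(0),np.median(P,0))
    (c,s,a)=cv2.minAreaRect((T[:,:2]*1000).astype(np.float32));print("rect",c,s,a)
    C=T[:,:2]-T[:,:2].mean(0);w,V=np.linalg.eigh(C.T@C);print(T.mean(0),"axis ang",np.degrees(np.arctan2(V[1,1],V[0,1])))
    # board
    hsv=cv2.cvtColor(p,cv2.COLOR_RGB2HSV)
    m=(np.abs(W[...,2]-.018)<.006)&(hsv[...,1]>90)&(d>0)
    x0,x1,y0,y1=(290,415,180,290) if n=="scene" else (300,385,145,270)
    k=np.zeros_like(m);k[y0:y1,x0:x1]=1
    B=W[m&k];r=cv2.minAreaRect((B[:,:2]*1000).astype(np.float32));print("board",len(B),r,np.round(cv2.boxPoints(r)),B[:,2].mean())
    # plate top
    m=(np.abs(W[...,2]-.058)<.006)&(hsv[...,1]<70)&(d>0)&k
    B=W[m];B=B[np.hypot(*(B[:,:2]-T[:,:2].mean(0)).T)<.07];print("plate",len(B),B.mean(0) if len(B) else 0,cv2.minAreaRect((B[:,:2]*1000).astype(np.float32)) if len(B)>3 else 0)
    for nm,(u,v) in dict(scene=dict(tin=(446,303),spice=(240,135),jar=(160,215)),top=dict(tin=(459,268),spice=(197,175),jar=(184,301),garlic=(189,235)))[n].items(): print(nm,W[v,u])
E
```

```text
scene 329 179 [0.5298151  0.11843996 0.02806054] [0.55148995 0.1826743  0.05773191] [0.53820023 0.14839181 0.04537523]
rect (538.3289794921875, 150.87973022460938) (11.744010925292969, 64.72721862792969) 16.343021392822266
[0.53966464 0.15097329 0.05064378] axis ang 105.91634113194006
board 3062 ((587.6759033203125, 145.6715545654297), (120.54904174804688, 213.101806640625), 83.14073181152344) [[475.  99.]
 [686.  73.]
 [701. 193.]
 [489. 218.]] 0.018292384242983014
plate 223 [0.58301028 0.14634475 0.05786238] ((584.9137573242188, 145.91192626953125), (63.83150100708008, 65.29263305664062), 37.1969108581543)
tin [ 0.48057539 -0.06345771  0.06881008]
spice [0.62952103 0.41231944 0.10698353]
jar [0.4036061  0.43564781 0.09190727]
top 94 93 [0.5327253  0.12264454 0.03895372] [0.55204161 0.18227303 0.05589962] [0.54058913 0.1569161  0.05205862]
rect (542.2999267578125, 152.5341339111328) (10.91637134552002, 61.61317825317383) 9.51184368133545
[0.54187422 0.15344553 0.05198953] axis ang 105.91172191436318
board 3797 ((588.2608032226562, 146.92605590820312), (118.85237884521484, 208.9524383544922), 83.39106750488281) [[478. 100.]
 [685.  76.]
 [699. 194.]
 [491. 218.]] 0.017471965732845054
plate 135 [0.58483358 0.14699833 0.05826124] ((585.8236083984375, 146.18942260742188), (63.38198471069336, 64.17894744873047), 37.35700607299805)
tin [ 0.46937738 -0.06713435  0.06756546]
spice [0.63018693 0.41216253 0.1051025 ]
jar [0.40389235 0.43136886 0.09155943]
garlic [0.52604956 0.4355005  0.05600411]
```

Emit:
play_rows(
  commands=[
    [[0,0,0,0,0,6.87,1],[0,0,0,0,0,6.87,1],[0,0,0,0,0,6.87,1],[2.7,-3.6,0,0,0,0,1],[2.7,-3.6,0,0,0,0,1],[2.7,-3.6,0,0,0,0,1],[2.7,-3.6,0,0,0,0,1],[2.7,-3.6,0,0,0,0,1],[2.7,-3.6,0,0,0,0,1],[2.7,-3.6,0,0,0,0,1],[2.7,-3.6,0,0,0,0,1],[2.7,-3.6,0,0,0,0,1]],
  ],
  grip_force=20,
)

```text
clock: 1.3
eef_pos: [0.4356, -0.3367, 0.231]
eef_rot: [-3.141, 0.001, -0.119]
force: [1.0, 0.1, 0.0]
gripper_width: -0.0003
grasp_force: 0.0
```

```bash
cat >> h.py <<'E'
KC=np.array([.5425,.152]);GY=np.radians(-6.8)
def fpos(th,r=25,gap=0,hx=11,hy=14.5):
    """finger centre (world xy) pushing a wing at guide-frame angle th(deg)"""
    t=np.radians(th);u=np.array([np.cos(t),np.sin(t)]);n=np.array([-u[1],u[0]])
    h=4.2+hx*abs(n[0])+hy*abs(n[1])+gap
    g=(r*u+h*n)/1000
    R=np.array([[np.cos(GY),-np.sin(GY)],[np.sin(GY),np.cos(GY)]])
    return KC+R@g
def rows(pts):
    """world xyz waypoints -> tool-axis shifts in cm from the present measured pose"""
    from station import status
    s=status.observe();R=Ro.from_euler('xyz',s['eef_rot']);p=s['eef_pos']
    print("pose",np.round(p,4),"rot",np.round(np.degrees(s['eef_rot']),2),"F",np.round(s['force'],1),"w",round(s['gripper_width'],4),"t",round(s['clock'],2))
    for q in pts:
        print(np.round(R.inv().apply(np.array(q)-p)*100,2).tolist());p=np.array(q)
E
python3 - <<'E'
from h import *
print(fpos(113,gap=10),fpos(14),fpos(194))
rows([[*fpos(113,gap=10),.12],[*fpos(113,gap=10),.036]])
E
```

```text
[0.50672491 0.16764008] [0.56467959 0.17589872] [0.52032041 0.12810128]
pose [ 0.4356 -0.3367  0.231 ] rot [-1.7998e+02  4.0000e-02 -6.8200e+00] F [1.  0.1 0. ] w -0.0003 t 1.3
[1.09, -50.91, 11.12]
[0.01, 0.0, 8.4]
```

Emit:
play_rows(
  commands=[
    [[0.1,-4.25,0.92,0,0,0,1],[0.09,-4.24,0.92,0,0,0,1],[0.09,-4.24,0.93,0,0,0,1],[0.09,-4.24,0.93,0,0,0,1],[0.09,-4.24,0.93,0,0,0,1],[0.09,-4.24,0.93,0,0,0,1],[0.09,-4.24,0.93,0,0,0,1],[0.09,-4.24,0.93,0,0,0,1],[0.09,-4.24,0.93,0,0,0,1],[0.09,-4.24,0.93,0,0,0,1],[0.09,-4.24,0.93,0,0,0,1],[0.09,-4.24,0.93,0,0,0,1]],
  ],
)

```text
clock: 2.5
eef_pos: [0.5058, 0.1673, 0.1193]
eef_rot: [3.141, 0.0, -0.119]
force: [0.3, -0.5, 0.5]
gripper_width: 0.0001
grasp_force: 0.0
```

```bash
python3 - <<'E'
from h import *
from station import grab_frame
p,d=grab_frame("scene");cv2.imwrite("pics/s1.png",cv2.resize(p[100:300,240:480,::-1],None,fx=3,fy=3,interpolation=2));np.save("pics/s1.npy",d)
rows([[*fpos(113,gap=10),.036]])
E
```

```text
pose [0.5052 0.1781 0.1181] rot [-1.7955e+02  8.0000e-02 -6.1200e+00] F [ 0.9  6.6 -0.8] w 0.0002 t 2.55
[0.27, 1.09, 8.2]
```

View pics/s1.png

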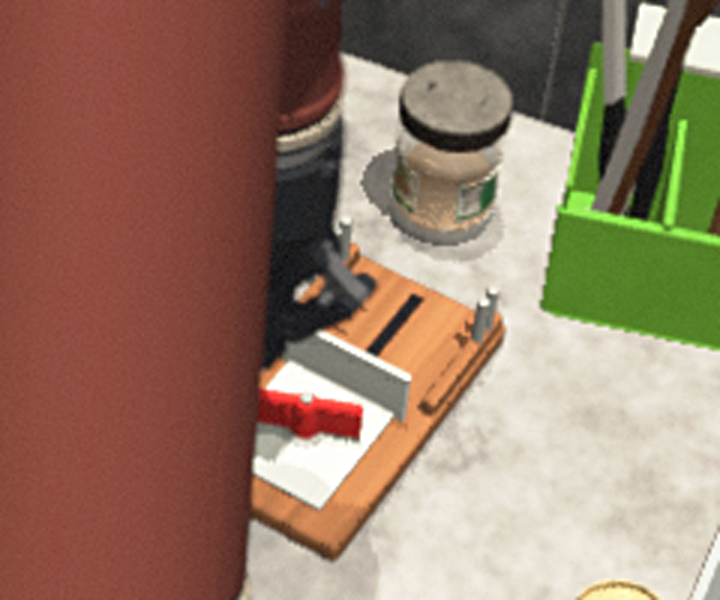

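The arm partly blocks the scene view. The knob is at (310,410) in the crop, untouched, and the fingertip is behind the arm. I'll let the wobble settle, then go down with slow ends.

Emit:
play_rows(
  commands=[
    [[0,0,0,0,0,0,1],[0,0,0,0,0,0,1],[0,0,0,0,0,0,1],[0,0,0.5,0,0,0,1],[0,0,1,0,0,0,1],[0,0,1.5,0,0,0,1],[0,0,1.5,0,0,0,1],[0,0,1.5,0,0,0,1],[0,0,1,0,0,0,1],[0,0,0.7,0,0,0,1],[0,0,0.4,0,0,0,1],[0,0,0,0,0,0,1]],
  ],
)

```text
clock: 3.75
eef_pos: [0.5058, 0.1656, 0.0386]
eef_rot: [3.141, 0.001, -0.119]
force: [-0.2, -0.8, 0.4]
gripper_width: -0.0002
grasp_force: 0.0
```

```bash
python3 - <<'E'
from h import *
from station import grab_frame
p,d=grab_frame("top");cv2.imwrite("pics/t1.png",cv2.resize(p[140:280,280:400,::-1],None,fx=4,fy=4,interpolation=2))
rows([[*fpos(t),.036] for t in range(113,10,-9)])
E
```

```text
pose [0.5061 0.1657 0.039 ] rot [-1.7999e+02 -1.0000e-02 -6.8200e+00] F [-0.3 -0.2  0.9] w 0.0002 t 3.8
[0.96, -0.59, 0.3]
[0.43, -0.46, 0.0]
[0.53, -0.37, 0.0]
[0.41, -0.26, 0.0]
[0.23, -0.24, 0.0]
[0.31, -0.22, 0.0]
[0.38, -0.17, 0.0]
[0.45, -0.1, 0.0]
[0.49, -0.0, 0.0]
[0.52, 0.11, 0.0]
[0.51, 0.23, 0.0]
[0.47, 0.35, 0.0]
```

View pics/t1.png

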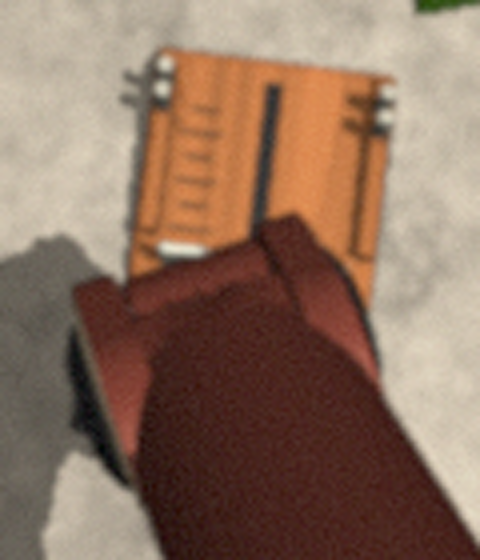

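The top view is hidden by the wrist; only the far half of the board and the plate edge at (180,248) are visible. I'll run stroke 1.

Emit:
play_rows(
  commands=[
    [[0.48,-0.3,0.1,0,0,0,1],[0.48,-0.29,0.1,0,0,0,1],[0.43,-0.46,0,0,0,0,1],[0.53,-0.37,0,0,0,0,1],[0.41,-0.26,0,0,0,0,1],[0.23,-0.24,0,0,0,0,1],[0.31,-0.22,0,0,0,0,1],[0.38,-0.17,0,0,0,0,1],[0.45,-0.1,0,0,0,0,1],[0.49,0,0,0,0,0,1]],
  ],
)

```text
clock: 4.8
eef_pos: [0.5505, 0.1854, 0.0369]
eef_rot: [-3.141, 0.0, -0.118]
force: [-3.0, 1.1, -1.0]
gripper_width: 0.0001
grasp_force: 1.3
```

```bash
python3 - <<'E'
from h import *
rows([[*fpos(t),.036] for t in (32,23,14)])
E
```

```text
pose [0.5505 0.1854 0.0369] rot [-1.7995e+02  2.0000e-02 -6.7700e+00] F [-3.   1.1 -1. ] w 0.0001 t 4.8
[0.54, 0.2, 0.09]
[0.51, 0.23, -0.0]
[0.47, 0.35, -0.0]
```

Emit:
play_rows(
  commands=[
    [[0.54,0.2,0,0,0,0,1],[0.51,0.23,0,0,0,0,1],[0.47,0.35,0,0,0,0,1],[0,0,0,0,0,0,1],[-0.3,-0.5,0,0,0,0,1],[-0.3,-0.5,0,0,0,0,1],[0,0,-0.6,0,0,0,1],[0,0,-1.2,0,0,0,1],[0,0,-1.4,0,0,0,1],[0,0,-0.9,0,0,0,1],[0,0,-0.4,0,0,0,1],[0,0,0,0,0,0,1]],
  ],
)

```text
clock: 6.0
eef_pos: [0.5604, 0.1858, 0.0831]
eef_rot: [-3.141, -0.002, -0.119]
force: [0.9, 0.2, 0.7]
gripper_width: -0.0001
grasp_force: 0.0
```

```bash
python3 - <<'E'
from h import *
rows([[*fpos(196,gap=11),.08]])
E
```

```text
pose [0.5604 0.1858 0.0831] rot [-1.7995e+02 -1.1000e-01 -6.8300e+00] F [0.9 0.2 0.7] w -0.0001 t 6.0
[-2.89, 7.35, 0.3]
```

Emit:
play_rows(
  commands=[
    [[-0.2,0.5,0,0,0,0,1],[-0.4,1.0,0,0,0,0,1],[-0.5,1.3,0,0,0,0,1],[-0.6,1.4,0,0,0,0,1],[-0.5,1.3,0,0,0,0,1],[-0.4,1.0,0.1,0,0,0,1],[-0.2,0.6,0.1,0,0,0,1],[-0.1,0.3,0,0,0,0,1],[0,0,0,0,0,0,1],[0,0,0,0,0,0,1]],
  ],
)

```text
clock: 7.0
eef_pos: [0.5225, 0.1164, 0.08]
eef_rot: [-3.141, -0.0, -0.118]
force: [-0.5, 0.2, 0.3]
gripper_width: -0.0001
grasp_force: 0.0
```

```bash
python3 - <<'E'
from h import *
from station import grab_frame
p,d=grab_frame("scene");cv2.imwrite("pics/s2.png",cv2.resize(p[170:290,280:420,::-1],None,fx=4,fy=4,interpolation=2));np.save("pics/s2.npy",d)
W,P,T=knob("scene",p,d,(300,390,215,265));print(len(P),len(T))
C=T[:,:2]-T[:,:2].mean(0);w,V=np.linalg.eigh(C.T@C);print(T.mean(0),"guide ang",np.degrees(np.arctan2(V[1,1],V[0,1]))+6.8,T.min(0),T.max(0))
rows([[*fpos(t),.037] for t in (196,190)])
E
```

```text
55 0<stdin>:5: RuntimeWarning: Mean of empty slice.
  ret = um.true_divide(
Traceback (most recent call last):
ValueError: zero-size array to reduction operation minimum which has no identity
```

View pics/s2.png

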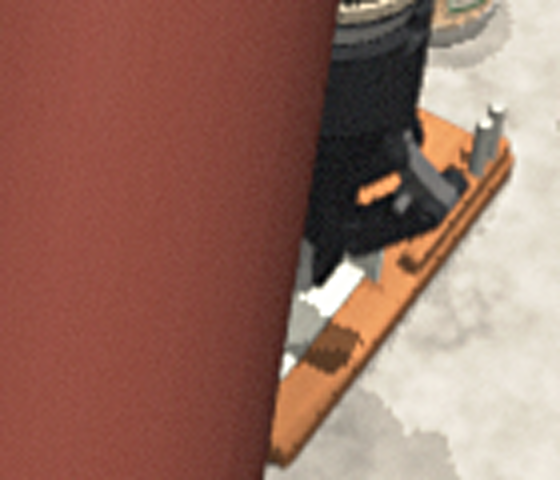

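The arm hides the knob completely in this view, and only the board's right side is visible. I'll go down here, where the gap is safe, and use the force reading.

Emit:
play_rows(
  commands=[
    [[0,0,0.5,0,0,0,1],[0,0,0.9,0,0,0,1],[0,0,1.1,0,0,0,1],[0,0,0.9,0,0,0,1],[0,0,0.6,0,0,0,1],[0,0,0.3,0,0,0,1],[0,0,0,0,0,0,1]],
  ],
)

```text
clock: 7.75
eef_pos: [0.5219, 0.1156, 0.0364]
eef_rot: [3.141, 0.001, -0.119]
force: [-0.4, -0.7, 0.6]
gripper_width: 0.0001
grasp_force: 0.0
```

```bash
python3 - <<'E'
from h import *
rows([[*fpos(t),.037] for t in range(193,10,-8)])
E
```

```text
pose [0.5219 0.1156 0.0364] rot [ 1.7998e+02  6.0000e-02 -6.8100e+00] F [-0.4 -0.7  0.6] w 0.0001 t 7.75
[-0.35, -1.26, -0.06]
[-0.35, -0.42, 0.0]
[-0.28, -0.38, 0.0]
[-0.25, -0.25, 0.0]
[-0.22, -0.32, 0.0]
[-0.17, -0.38, 0.0]
[-0.1, -0.44, -0.0]
[-0.02, -0.47, -0.0]
[0.08, -0.49, -0.0]
[0.18, -0.49, -0.0]
[0.28, -0.46, -0.0]
[0.38, -0.41, -0.0]
[0.46, -0.34, -0.0]
[0.48, -0.25, -0.0]
[0.18, -0.21, -0.0]
[0.24, -0.2, -0.0]
[0.3, -0.18, -0.0]
[0.36, -0.13, -0.0]
[0.41, -0.07, -0.0]
[0.44, 0.0, -0.0]
[0.46, 0.09, -0.0]
[0.46, 0.19, -0.0]
[0.43, 0.28, -0.0]
```

Emit:
play_rows(
  commands=[
    [[-0.18,-0.63,0,0,0,0,1],[-0.17,-0.63,0,0,0,0,1],[-0.35,-0.42,0,0,0,0,1],[-0.28,-0.38,0,0,0,0,1],[-0.25,-0.25,0,0,0,0,1],[-0.22,-0.32,0,0,0,0,1],[-0.17,-0.38,0,0,0,0,1],[-0.1,-0.44,0,0,0,0,1],[-0.02,-0.47,0,0,0,0,1],[0.08,-0.49,0,0,0,0,1],[0.18,-0.49,0,0,0,0,1],[0.28,-0.46,0,0,0,0,1]],
  ],
)

```text
clock: 8.95
eef_pos: [0.516, 0.1708, 0.0367]
eef_rot: [3.141, 0.002, -0.118]
force: [-0.8, -2.2, -0.7]
gripper_width: -0.0004
grasp_force: 1.1
```

```bash
python3 - <<'E'
from h import *
rows([[*fpos(t),.037] for t in range(105,10,-8)])
E
```

```text
pose [0.516  0.1708 0.0367] rot [ 1.7997e+02  1.0000e-01 -6.7800e+00] F [-0.8 -2.2 -0.7] w -0.0004 t 8.95
[0.41, -0.38, -0.03]
[0.46, -0.34, -0.0]
[0.48, -0.25, -0.0]
[0.18, -0.21, -0.0]
[0.24, -0.2, -0.0]
[0.3, -0.18, -0.0]
[0.36, -0.13, -0.0]
[0.41, -0.07, -0.0]
[0.44, 0.0, -0.0]
[0.46, 0.09, -0.0]
[0.46, 0.19, -0.0]
[0.43, 0.28, -0.0]
```

Emit:
play_rows(
  commands=[
    [[0.4,-0.38,0,0,0,0,1],[0.46,-0.34,0,0,0,0,1],[0.48,-0.25,0,0,0,0,1],[0.18,-0.21,0,0,0,0,1],[0.24,-0.2,0,0,0,0,1],[0.3,-0.18,0,0,0,0,1],[0.36,-0.13,0,0,0,0,1],[0.41,-0.07,0,0,0,0,1],[0.44,0,0,0,0,0,1],[0.46,0.09,0,0,0,0,1],[0.46,0.19,0,0,0,0,1],[0.43,0.28,0,0,0,0,1]],
  ],
)

```text
clock: 10.15
eef_pos: [0.5647, 0.1774, 0.0371]
eef_rot: [-3.14, -0.001, -0.118]
force: [-2.8, 1.9, 0.5]
gripper_width: 0.0001
grasp_force: 1.1
```

Emit:
play_rows(
  commands=[
    [[0,0,0,0,0,0,1],[-0.3,-0.5,0,0,0,0,1],[-0.3,-0.5,0,0,0,0,1],[0,0,-0.6,0,0,0,1],[0,0,-1.2,0,0,0,1],[0,0,-1.4,0,0,0,1],[0,0,-0.9,0,0,0,1],[0,0,-0.4,0,0,0,1]],
  ],
)

```text
clock: 10.95
eef_pos: [0.5603, 0.1875, 0.084]
eef_rot: [-3.14, -0.003, -0.119]
force: [0.3, 0.1, 0.6]
gripper_width: 0.0001
grasp_force: 0.0
```

Emit:
play_rows(
  commands=[
    [[-0.4,0.7,0,0,0,0,1],[-0.6,1.8,0,0,0,0,1],[-0.8,2.8,0,0,0,0,1],[-0.8,3.5,0,0,0,0,1],[-0.6,3.5,-0.5,0,0,0,1],[0,3.5,-0.5,0,0,0,1],[0,3.5,-0.5,0,0,0,1],[0,3.0,-0.5,0,0,0,1],[0,2.0,0,0,0,0,1],[0,1.0,0,0,0,0,1],[0,0.4,0,0,0,0,1],[0,0,0,0,0,0,1]],
  ],
)

```text
clock: 12.15
eef_pos: [0.4966, -0.0636, 0.1017]
eef_rot: [-3.141, 0.001, -0.119]
force: [0.2, 1.1, 0.7]
gripper_width: 0.0
grasp_force: 0.0
```

```bash
python3 - <<'E'
from h import *
from station import grab_frame
p,d=grab_frame("top");cv2.imwrite("pics/t2.png",cv2.resize(p[140:280,280:480,::-1],None,fx=3,fy=3,interpolation=2))
W,P,T=knob("top",p,d,(315,365,210,245));print(len(P),len(T))
if len(T)>10:
    C=T[:,:2]-T[:,:2].mean(0);w,V=np.linalg.eigh(C.T@C);print(T.mean(0),"guide ang",np.degrees(np.arctan2(V[1,1],V[0,1]))+6.8,T.min(0),T.max(0))
rows([[*fpos(196,gap=12),.08]])
E
```

```text
70 68
[0.54187373 0.15334494 0.05210433] guide ang -160.3607653578936 [0.51260854 0.14472551 0.04484233] [0.57237628 0.16025497 0.05695462]
pose [ 0.4968 -0.0628  0.1017] rot [-1.7995e+02  3.0000e-02 -6.7300e+00] F [0.3 0.1 0.3] w 0.0003 t 12.2
[0.53, -17.99, 2.19]
```

View pics/t2.png

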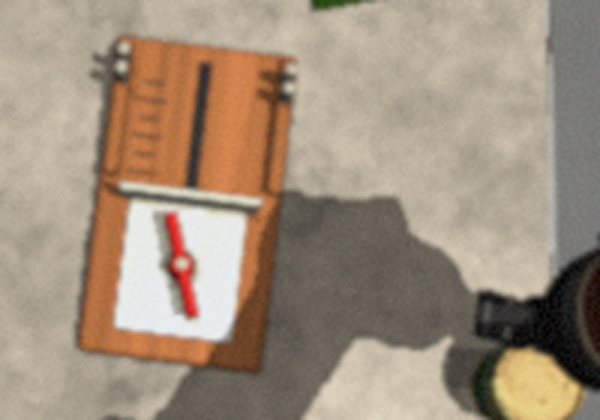

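The top view shows the wings at (172,215) to (192,315) in the crop, at 19.6° and 199.6° in the guide frame. That puts the joint at about 5.94 rad, with about 61° to go. The guide hasn't moved.

```bash
python3 - <<'E'
from h import *
rows([[*fpos(202,gap=11),.08]]+[[*fpos(202,gap=11),.037]]+[[*fpos(t),.037] for t in (198,190,182,174,166,158,150,144,140,136,132,128)])
E
```

```text
pose [ 0.4968 -0.0628  0.1017] rot [-1.7995e+02  3.0000e-02 -6.7300e+00] F [0.3 0.1 0.3] w 0.0003 t 12.2
[0.93, -17.89, 2.19]
[0.0, 0.0, 4.3]
[-0.62, -1.17, 0.0]
[-0.39, -0.37, 0.0]
[-0.32, -0.45, 0.0]
[-0.26, -0.29, 0.0]
[-0.24, -0.28, 0.0]
[-0.2, -0.34, 0.0]
[-0.14, -0.4, 0.0]
[-0.06, -0.34, 0.0]
[-0.01, -0.24, 0.0]
[0.01, -0.24, 0.0]
[0.03, -0.25, 0.0]
[0.06, -0.25, 0.0]
```

Emit:
play_rows(
  commands=[
    [[0,-0.5,0,0,0,0,1],[0.1,-1.2,0.2,0,0,0,1],[0.1,-2.0,0.2,0,0,0,1],[0.1,-2.6,0.3,0,0,0,1],[0.1,-2.8,0.3,0,0,0,1],[0.13,-2.8,0.3,0,0,0,1],[0.1,-2.4,0.3,0,0,0,1],[0.1,-1.7,0.3,0,0,0,1],[0.1,-1.1,0.2,0,0,0,1],[0.1,-0.6,0.1,0,0,0,1],[0.1,-0.2,0,0,0,0,1],[0,0,0,0,0,0,1]],
  ],
)

```text
clock: 13.4
eef_pos: [0.5286, 0.1121, 0.08]
eef_rot: [3.141, -0.0, -0.12]
force: [0.7, -0.3, 0.5]
gripper_width: -0.0001
grasp_force: 0.0
```

Emit:
play_rows(
  commands=[
    [[0,0,0,0,0,0,1],[0,0,0.5,0,0,0,1],[0,0,0.9,0,0,0,1],[0,0,1.1,0,0,0,1],[0,0,0.9,0,0,0,1],[0,0,0.6,0,0,0,1],[0,0,0.3,0,0,0,1],[0,0,0,0,0,0,1]],
  ],
)

```text
clock: 14.2
eef_pos: [0.5281, 0.1125, 0.0364]
eef_rot: [3.141, 0.001, -0.119]
force: [0.3, 0.4, 0.1]
gripper_width: 0.0001
grasp_force: 0.0
```

```bash
python3 - <<'E'
from h import *
rows([[*fpos(t),.037] for t in (198,190,182,174,166,158,150,144)])
E
```

```text
pose [0.5281 0.1125 0.0364] rot [ 1.7998e+02  5.0000e-02 -6.8100e+00] F [0.3 0.4 0.1] w 0.0001 t 14.2
[-0.75, -1.28, -0.06]
[-0.39, -0.36, 0.0]
[-0.32, -0.45, 0.0]
[-0.26, -0.29, 0.0]
[-0.24, -0.28, 0.0]
[-0.2, -0.34, 0.0]
[-0.14, -0.4, 0.0]
[-0.06, -0.34, -0.0]
```

Emit:
play_rows(
  commands=[
    [[-0.25,-0.43,0,0,0,0,1],[-0.25,-0.43,0,0,0,0,1],[-0.25,-0.42,0,0,0,0,1],[-0.39,-0.36,0,0,0,0,1],[-0.32,-0.45,0,0,0,0,1],[-0.26,-0.29,0,0,0,0,1],[-0.24,-0.28,0,0,0,0,1],[-0.2,-0.34,0,0,0,0,1],[-0.14,-0.4,0,0,0,0,1],[-0.06,-0.34,0,0,0,0,1],[-0.01,-0.12,0,0,0,0,1]],
  ],
)

```text
clock: 15.3
eef_pos: [0.5088, 0.1545, 0.0368]
eef_rot: [-3.141, 0.001, -0.118]
force: [-0.4, -1.7, 0.6]
gripper_width: 0.0002
grasp_force: 0.8
```

Emit:
play_rows(
  commands=[
    [[0,-0.1,0,0,0,0,1],[0,-0.1,0,0,0,0,1]],
  ],
)

```text
clock: 15.5
eef_pos: [0.5094, 0.1558, 0.0368]
eef_rot: [3.142, 0.001, -0.119]
force: [-0.3, -1.6, -0.1]
gripper_width: 0.0001
grasp_force: 0.8
```

Emit:
play_rows(
  commands=[
    [[0.02,-0.12,0,0,0,0,1],[0.02,-0.12,0,0,0,0,1]],
  ],
)

```text
clock: 15.7
eef_pos: [0.5102, 0.158, 0.0369]
eef_rot: [3.142, 0.0, -0.119]
force: [-0.4, -1.4, 0.4]
gripper_width: -0.0001
grasp_force: 0.8
```

Emit:
play_rows(
  commands=[
    [[0.02,-0.12,0,0,0,0,1],[0.02,-0.1,0,0,0,0,1]],
  ],
)

```text
clock: 15.9
eef_pos: [0.5109, 0.1603, 0.0369]
eef_rot: [-3.142, 0.0, -0.119]
force: [-0.1, -1.3, -1.1]
gripper_width: -0.0003
grasp_force: 0.8
```

Emit:
play_rows(
  commands=[
    [[0.02,-0.1,0,0,0,0,1],[0.0,0,0,0,0,0,1]],
  ],
)

```text
clock: 16.1
eef_pos: [0.5111, 0.1606, 0.0369]
eef_rot: [3.141, 0.001, -0.119]
force: [-0.9, -3.0, 1.5]
gripper_width: 0.0005
grasp_force: 1.2
```

Emit:
play_rows(
  commands=[
    [[0.02,-0.1,0,0,0,0,1],[0,0,0,0,0,0,1]],
  ],
)

```text
clock: 16.3
eef_pos: [0.5111, 0.1609, 0.0368]
eef_rot: [3.14, 0.001, -0.12]
force: [-0.5, -5.3, 0.6]
gripper_width: -0.0
grasp_force: 2.1
```

Emit:
play_rows(
  commands=[
    [[0.02,-0.1,0,0,0,0,1],[0,0,0,0,0,0,1]],
  ],
)

```text
clock: 16.5
eef_pos: [0.5112, 0.1611, 0.0368]
eef_rot: [3.139, 0.002, -0.12]
force: [-1.0, -7.0, 2.3]
gripper_width: 0.0001
grasp_force: 2.7
```

The force climbs while the position holds, so this is the hard stop. I'll back off, lift, move clear and check.

Emit:
play_rows(
  commands=[
    [[-0.3,0.4,0,0,0,0,1],[-0.4,0.6,0,0,0,0,1],[-0.2,0.3,0,0,0,0,1],[0,0,0,0,0,0,1],[0,0,-0.6,0,0,0,1],[0,0,-1.4,0,0,0,1],[0,0,-2.0,0,0,0,1],[0,0,-1.8,0,0,0,1],[0,0,-1.0,0,0,0,1],[0,0,-0.4,0,0,0,1]],
  ],
)

```text
clock: 17.5
eef_pos: [0.5022, 0.1518, 0.1102]
eef_rot: [-3.14, -0.002, -0.119]
force: [0.3, 0.1, -0.9]
gripper_width: -0.0001
grasp_force: 0.0
```

Emit:
play_rows(
  commands=[
    [[0,0.7,0,0,0,0,1],[0,1.8,0,0,0,0,1],[0,2.8,0,0,0,0,1],[0,3.5,-0.5,0,0,0,1],[0,3.5,-0.5,0,0,0,1],[0,3.5,-0.5,0,0,0,1],[0,3.0,-0.5,0,0,0,1],[0,2.0,0,0,0,0,1],[0,1.0,0,0,0,0,1],[0,0.4,0,0,0,0,1],[0,0,0,0,0,0,1],[0,0,0,0,0,0,1]],
  ],
)

```text
clock: 18.7
eef_pos: [0.4752, -0.0677, 0.1287]
eef_rot: [-3.141, 0.001, -0.117]
force: [0.2, -0.1, 0.4]
gripper_width: -0.0001
grasp_force: 0.0
```

```bash
python3 - <<'E'
from h import *
from station import grab_frame
p,d=grab_frame("top");cv2.imwrite("pics/t3.png",p[:,:,::-1])
W,P,T=knob("top",p,d,(315,365,210,245));print(len(P),len(T))
C=T[:,:2]-T[:,:2].mean(0);w,V=np.linalg.eigh(C.T@C);print(T.mean(0),"guide ang",np.degrees(np.arctan2(V[1,1],V[0,1]))+6.8,T.min(0),T.max(0))
rows([])
E
```

```text
75 75
[0.5414173  0.15346788 0.05269145] guide ang 139.11000742524598 [0.52165384 0.13009943 0.04461166] [0.56369786 0.17654205 0.05820726]
pose [ 0.4753 -0.0677  0.1287] rot [-1.7995e+02  2.0000e-02 -6.6700e+00] F [-0.4  1.1 -0.1] w 0.0002 t 18.75
```

View pics/t3.png

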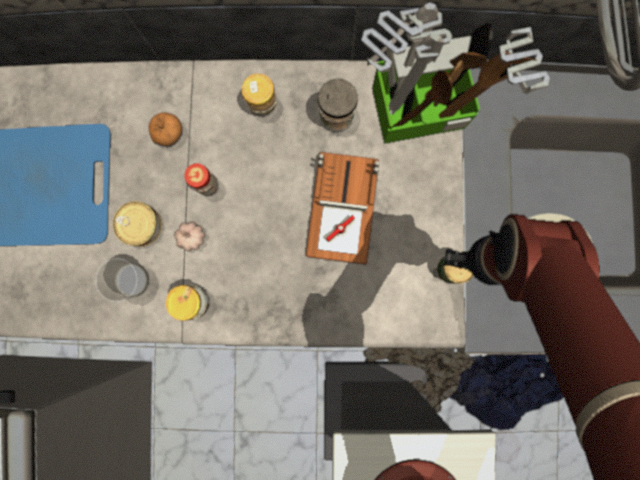

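The knob at (340,228) reads 139.1°, which is exactly the tight position (7.0 rad). The guide and bystanders are where they started, and the gripper hangs about 56 mm above the tin at (455,268), touching nothing.

```bash
python3 -c "
from station import bot; print(bot.close_job())"
```

```text
the job is handed in; nothing more can be done
None
```

The red wing knob is tight against its hard stop (about 7.0 rad from the last top view), turned with three one-finger strokes; the guide and bystanders show no movement in that view, the arm is clear, and the job is handed in, though the hand-in call gave no verdict.

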